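# Lift the split retaining ring out of a desk magnifier

## Robot

A 6-joint arm with a two-finger parallel gripper is mounted at the origin on the work surface. World frame = base frame: x ahead of the robot, y to its left, z up, the work surface at z = 0. Lengths are in mm, angles in rad, forces in N, time in s.
With the tool pointing down it reaches from about 350 to 875 mm from the base axis. Payload 15.5 kg.
Tool frame: the origin (TCP) lies at the very end of the fingers, on their centre line; the grasp point (between the pads) lies 19 mm behind it (env.grip_point_offset is the distance from the TCP to the grasp point, in mm); z points along the fingers, y is the line along which they close (so a half turn about z gives the same grasp; the last joint's range is limited). The gripper opens to 85 mm and grips with 20 to 120 N. Pads are 22 mm wide; open, the fingers measure 114 mm over their backs; the gripper's body (76 mm by 85 mm) begins 54 mm behind the grasp point. The pads swing forward as they close: fully open they stand 13 mm farther back than shut.
Start: joints at [1.016, 0.494, 1.345, -0, 1.302, -0.096], TCP at [276.791, 560.369, 231.277] pointing down, gripper open.
Joint ranges: [-2.91, 2.91], [-0.82, 2.16], [0.22, 2.67], [-1.22, 4.37], [0.12, 2.79], [-3.08, 3.08]. Speed limits (rad/s): [1.89, 1.89, 2.57, 3.01, 3.01, 3.01].

## Interface

Orientations are given as a unit quaternion [x, y, z, w].
In Python, from plant import env, imaging gives the robot as it stands.
- The arm moves only by the tool apply_moves, never from a script. Its argument "rows" is text: rows parted by semicolons, each of 6 numbers parted by spaces: the shift along the world's x, y, z in m, then the turn, a rotation vector about the world's x, y, z in degrees. A call has 1 to 10 rows; each row is the pose to reach, as a shift and turn from the pose commanded when the call began; what a row does not reach only later rows make up. A row lasts 1/12 s, in which the tool goes at most 41.7 mm and 7.16 degrees, less where a joint would pass 70% of its speed; a pose out of reach is approached as far as the arm can. A call with a gripper value outside its range is refused whole. "claw" is the opening in per cent of the stroke, from 0 (shut) to 100 (fully open), set as the call begins (left out, the last holds). The fingers move at their own pace and stop on an object; "force" is the grip in N (left out, the last holds). Time passes only in rows, so rows that repeat a pose let the fingers close. It gives the time, the measured TCP pose, the force, the opening and the grip force at its end, in the units of the state.
- env.state(): the state, without advancing time (a new reading comes with each control period).
- imaging.capture(name): name is "scene" or "top" or "wrist"; returns a dict with "color" (400x640x3 uint8, blue, green, red), "vertical_fov" (degrees; the focal length in pixels is half the picture's height over the tangent of half this angle, whatever the lens; pixels are square), "cx", "cy" (the principal point, pixels), "world_from_camera" (4x4, takes a point from camera to world coordinates); the wrist camera has in their place "hand_eye" (4x4, takes a point from camera to tool coordinates, whose origin is the TCP and whose axes are the flange's). Camera axes: x right, y up, looking along -z (the intrinsics and any distortion apply to the point x, -y, -z); pixel columns grow to the right and rows downward; lengths in mm; the calibration is good to about 2 mm. A picture is of the moment at which its call begins: read the wrist's pose just before it. There is no depth.
- env.finish_job(): hands the job in; it is judged then, once.
Trained networks look in a picture, given as the dict that the camera call returned (one of the last four; its "shot" number tells which), for a name from the list of things; names that differ only in an ending like _2 or _b are one class to them, and where a whole thing is asked for, a point or a joint stands for the part that bears it (a point fixed in the world has none). Each returns a list of dicts, best first, with "p" (0 to 1); they miss things now and then, are a little off and sometimes report something else, mostly with a low value. They report only what shows in the picture. A call takes as long as a camera call.
- imaging.search_frame(name, picture): "location" ([x, y, z] in mm, in the coordinates of the camera as it stood for that picture, good to about 4 mm: the middle of the surface that is visible of it).
- imaging.cut_out(name, picture): "mask" (400x640 bool, what is visible of it).
The state is a dict: "time": time; "q": joint angles; "joint_vel": joint speeds; "effort": joint torques, N m; "eef_pos": TCP position; "tcp_rot": TCP orientation; "force": force on the tool from outside, world axes, zero at the start; "torque": the same for the moment, N m; "width": finger opening in mm; "grasp_force": force on a finger pad.
Only numpy, scipy, OpenCV 4.12 (cv2) and the standard library are available. Lean on these libraries where they do the work, as an engineer would, in place of code of your own. Each camera call takes 0.05 s, during which the arm holds its last target. There are 200 camera calls.

## Task

Take the hook pick from the wooden block and use it, never the fingers, to get the split wire ring out of the rim of the desk magnifier: work the hook in under the ring's beaded end, which lies bare in the notch, and draw it up and out of its groove, without bending the ring and without pressing hard on the rim or the glass. Lay the ring flat in the red tray, do not drop it in from a height, and stand the pick back in its hole in the block. Leave the other things on the table where they are.

Things in the scene. Friction and masses are not known exactly. Their poses are not given: they have to be found in the camera images.
- pick_grip (a point): Hook pick, loose, 60 g, 120 mm long, standing handle up in the block. This point is on the axis of its dark wooden handle (16 mm square, 74 mm long), 94 mm above the underside of the hook and 26 mm below the handle's top; x and y square to the handle's faces, z up along the handle. Below the handle: brass ferrule, then a steel shank 4 mm thick. The handle stands 55 mm out of the block.
- hook_heel (a point): Lowest point of the pick, under the shank (4 mm thick, on the handle's axis). From here the toe, 2.6 mm thick, runs 8 mm along this frame's +x rising 18 degrees: tip's underside 2.3 mm, upper side 4.9 mm above this point. So it wedges the wire up (2 to 6 N) and catches only if this point stays within about 0.4 mm of the notch floor; higher it slides over the wire, lower it jams. z up.
- tool_block: Fixed wooden block 60 x 90 x 75 mm; origin under its centre. In the middle of its top a square hole 20 mm wide (sides along x and y), 65 mm deep, so its floor is 10 mm above the table; the pick stands on that floor with its handle 20 mm deep in the hole. The pick goes in whichever way its flat sides face.
- magnifier: Fixed desk magnifier; origin on the table under the lens's centre, z up. White round rim, outside diameter 166 mm, top 87 mm above the table; the glass's edge is at 80 mm, its middle bulges to 86 mm. The stand's post and foot are on the +x side, up to 163 mm out. The notch in the rim faces this frame's -x.
- notch (a point): Middle of the notch's floor, 78.5 mm above the table and 73 mm from the lens's axis; same axes as the magnifier, so +x points in to the lens. The notch is cut through the rim wall from above and outside (63 to 83 mm from the axis), 40 mm wide. The glass's edge begins 65 mm from the axis and stands 1.5 mm above this floor.
- tang (a point): Middle of the ring's bare end, a straight level 17 mm of wire across the notch, 3.2 mm thick, centre 64 mm from the lens's axis. Its underside is 2.3 mm above the notch floor. Its free end (magnifier's +y) has a 5 mm bead, the other runs into the ring. Hook it from outside: heel down on the floor, toe pointing in, push in about 10 mm until the shank nearly meets the wire.
- ring_centre (a point): Centre of the split ring of spring wire (35 to 55 g), 3.2 mm wire, 127 mm across wire centres. It sits on the glass's edge under a bevelled lip that overhangs it 1.8 mm, and springs outward. Hooked at its end and lifted slowly, nearly straight up (5 to 20 mm inward), it resists with up to 15 N, leaves bit by bit until that end is some 60 mm up, then hangs on the hook, 127 mm long.
- plain_end (a point): The ring's other, plain end, under the lip, 34 degrees round from the tang on the magnifier's +y side (centre of the wire, 2 mm from its end).
- ring_far (a point): The wire's centre on the far side of the ring, across from the tang.
- tray: Fixed red tray 230 x 180 x 22 mm, walls and floor 4 mm; origin under its centre, x along its long side. The ring belongs flat on its floor: lowered on the hook, its foot lands first, and moving the hook on in the toe's direction while lowering lays it down; then the toe draws out backwards.
- glue_stick: Glue stick standing on the table, 28 mm across, 96 mm high; origin under its centre. Leave alone.
- scissors: Scissors lying flat, 155 mm long, 8 mm high; origin at the pivot end of the handles on the table, blades along +x. Leave alone.
- paint_jar: Blue paint jar with a white cap, 56 mm across, 75 mm high; origin under its centre. Leave alone.

How it is judged (in metres and radians):
On the way, in this order (a step that is already met when the one before it is completed fails the run):
1. the ring's beaded end has been drawn up on the hook, more than 33 mm above the notch floor (z of tang in the frame of notch above 0.033 m and distance between tang and hook_heel below 0.025 m), for 0.1 s.
2. the ring lies flat in the tray (z of tang in the frame of tray below 0.024 m and z of each of plain_end, ring_far in the frame of tray below 0.018 m and horizontal distance between ring_centre and tray below 0.075 m), for 0.2 s.
At the end, for the whole second after the job is handed in: The ring lies flat in the tray, at rest (no part of it more than about 20 mm above the tray's underside, its centre within 75 mm of the tray's), and the pick stands released in its hole in the block, fully down to within 8 mm and upright within 0.15 rad (all of step 2 and horizontal distance between pick_grip and tool_block below 0.008 m and z of pick_grip in the frame of tool_block below 0.112 m and angle between pick_grip's own z axis and vertical below 0.15 rad and linear speed of each of ring, pick below 0.03 m/s); the robot touches nothing.
It fails at once if the pick presses on the magnifier's rim or glass with more than 12 N (contact force between pick and magnifier above 12 N).
It fails at once if the pick pulls on the ring with more than 20 N and bends it (contact force between pick and ring above 20 N).
It fails at once if the fingers touch the ring, or the gripper or arm knocks against the magnifier (over 5 N) (contact force between the fingers and ring above 1 N or contact force between any of the fingers, the arm and magnifier above 5 N).
It fails at once if the ring is dropped or flung (faster than 1.3 m/s) (linear speed of ring above 1.3 m/s).
It fails at once if a bystander is moved by more than 15 mm (distance of any of glue_stick, scissors, paint_jar from where it was at the start of the episode above 0.015 m).
It also fails if it takes over 72 s, if anything falls off the work surface, if the arm or the gripper's body presses on something with over 40 N, if the wrist force passes 120 N, or if a joint passes its speed limit or range.

## Working session

There is one attempt and no reset: what is moved stays moved. The work goes in short steps, Python scripts to look and compute and a tool call to move; the robot and the scene stay as the last step left them, time stands still between calls to the robot, and variables do not carry over. Pictures are saved under pics/ and viewed, at most 10 in all, crops included, and the job is handed in when it is done.

Besides the shell and the picture viewer there is one more tool, called after "Emit:" in YAML: its name, and indented under it one key for each argument. apply_moves: Moves the arm, as the interface text tells. Its arguments: {"type":"object","properties":{"rows":{"type":"string"},"claw":{"type":"number"},"force":{"type":"number"}},"required":["rows"]}

```bash
mkdir -p pics; ls; cat > h.py <<'E'
import numpy as np, cv2
from plant import env, imaging
from scipy.spatial.transform import Rotation as R
def cam(p,st=None):
    if "world_from_camera" in p: return np.array(p["world_from_camera"])
    T=np.eye(4);T[:3,:3]=R.from_quat(st["tcp_rot"]).as_matrix();T[:3,3]=st["eef_pos"]
    return T@np.array(p["hand_eye"])
def foc(p): return 200/np.tan(np.radians(p["vertical_fov"])/2)
def ray(p,u,v,z,st=None):
    T=cam(p,st);f=foc(p)
    d=T[:3,:3]@np.array([(u-p["cx"])/f,-(v-p["cy"])/f,-1]);o=T[:3,3]
    return o+d*(z-o[2])/d[2]
def proj(p,X,st=None):
    c=np.linalg.inv(cam(p,st))@np.append(X,1);f=foc(p)
    return p["cx"]+f*c[0]/-c[2],p["cy"]-f*c[1]/-c[2]
E
python3 - <<'E'
from h import *
s=env.state();print(s)
ims=[]
for n in("scene","top","wrist"):
    p=imaging.capture(n);cv2.imwrite(f"pics/{n}0.png",p["color"])
    print(n,{k:v for k,v in p.items() if k!="color"})
    for o in("pick_grip","tool_block","magnifier","tang","ring_centre","plain_end","tray","glue_stick","scissors","paint_jar"):
        for d in imaging.search_frame(o,p)[:2]:
            print(o,round(d["p"],2),np.round((cam(p,s)@np.append(d["location"],1))[:3]))
E
```

```text
pics
{'time': 0.0, 'q': array([ 1.01650615e+00,  4.94163047e-01,  1.34609845e+00, -1.37766290e-05,
        1.30248967e+00, -9.55190386e-02]), 'joint_vel': array([-0.00118126,  0.00020364,  0.00070542, -0.00020711, -0.00025597,
       -0.00317455]), 'effort': array([ 8.24482031e-04, -8.82195783e+01, -3.83861482e+01, -5.17324611e-05,
        1.02429092e-02, -1.79649614e-04]), 'eef_pos': array([276.61203558, 560.0784745 , 230.72384169]), 'tcp_rot': array([ 2.27377409e-01,  9.73806541e-01, -5.51068794e-04, -1.78615439e-04]), 'force': array([-0.24253006, -0.30503013,  0.13613661]), 'torque': array([0.00774317, 0.01900898, 0.01894606]), 'grasp_force': 0.0, 'width': 85.50721983280509}
scene {'vertical_fov': 55.960638863565585, 'cx': 314.27756601974636, 'cy': 199.30965199136025, 'world_from_camera': array([[-8.13102971e-01, -3.53007427e-01,  4.62870733e-01,
         9.48959006e+02],
       [ 5.82066814e-01, -5.03771279e-01,  6.38288902e-01,
         4.97676878e+02],
       [ 7.86025861e-03,  7.88416295e-01,  6.15091832e-01,
         5.98499566e+02],
       [ 0.00000000e+00,  0.00000000e+00, 
[... 857 characters left out ...]
 [541. -19.  82.]
ring_centre 0.2 [501. 246. 123.]
tray 0.64 [ 501. -264.    4.]
glue_stick 0.64 [397.  94.  90.]
scissors 0.78 [382. -18.   4.]
paint_jar 0.69 [740. 200.  77.]
paint_jar 0.35 [540. -18.  80.]
wrist {'vertical_fov': 71.34042169770565, 'cx': 323.86347603690024, 'cy': 197.00244884645485, 'hand_eye': array([[-2.72960282e-04,  9.50351040e-01,  3.11179732e-01,
         8.02298517e+01],
       [ 9.99999922e-01,  1.70317901e-04,  3.57023464e-04,
         6.53324430e-01],
       [ 2.86298141e-04,  3.11179805e-01, -9.50351013e-01,
        -1.43858157e+02],
       [ 0.00000000e+00,  0.00000000e+00,  0.00000000e+00,
         1.00000000e+00]]), 'shot': 3}
tool_block 0.78 [475. 225.  69.]
```

View pics/top0.png

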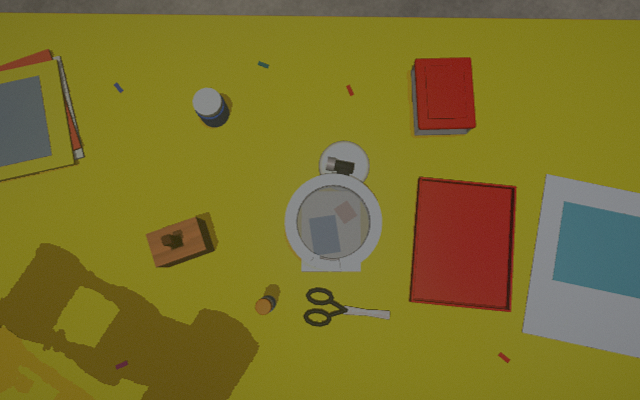

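View pics/scene0.png

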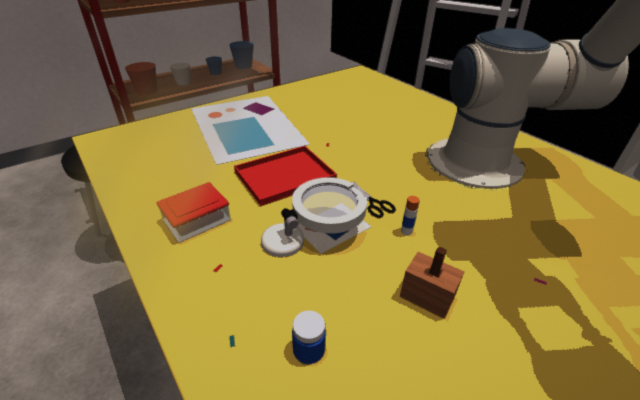

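Top view: block at about (180,243) px, yaw ≈ 17°; magnifier at (333,222) with its foot at (345,163), so the notch faces the robot; tray at (464,243), and the red book at (443,95) is a decoy. Moving over the pick.

Emit:
apply_moves:
  rows: "0.03 -0.02 0 0 0 -7;0.052 -0.054 0 0 0 -14;0.074 -0.088 0 0 0 -21;0.096 -0.122 0 0 0 -28;0.118 -0.156 0 0 0 -35;0.14 -0.19 0 0 0 -42;0.162 -0.224 0 0 0 -46;0.184 -0.258 0 0 0 -46;0.206 -0.292 0 0 0 -46;0.218 -0.318 0 0 0 -46"
  claw: 100

```text
time: 2.48
eef_pos: [496.7, 239.8, 231.5]
tcp_rot: [0.59, 0.807, 0.0, 0.0]
force: [1.2, -0.1, 0.1]
width: 85.4
grasp_force: 0.0
```

```bash
python3 - <<'E'
from h import *
import time
imaging.capture("wrist");imaging.capture("wrist")
s=env.state();p=imaging.capture("wrist");print(s["eef_pos"],s["joint_vel"].round(3),s["q"].round(3))
cv2.imwrite("pics/w1.png",p["color"])
for o in("pick_grip","tool_block"):
    for d in imaging.search_frame(o,p)[:1]: print(o,d["p"],(cam(p,s)@np.append(d["location"],1))[:3].round(1))
    for d in imaging.cut_out(o,p)[:1]:
        m=d["mask"].astype(np.uint8);c=max(cv2.findContours(m,0,2)[0],key=cv2.contourArea)
        print(d["p"],m.sum(),cv2.minAreaRect(c))
        a=cv2.approxPolyDP(c,4,True)[:,0]
        print([(tuple(x),ray(p,x[0],x[1],130 if o[0]=='p' else 75,s)[:2].round(1)) for x in a])
E
```

```text
[496.70379443 238.84790938 231.35197246] [ 0.071 -0.002  0.004  0.022  0.004  0.066] [ 3.400e-01  3.900e-01  1.529e+00 -1.000e-03  1.222e+00  3.600e-02]
pick_grip 0.85 [499.4 256.7 128.1]
0.9 493 ((330.5, 176.0), (30.0, 17.0), 90.0)
[((np.int32(323), np.int32(162)), array([486.2, 270.1])), ((np.int32(322), np.int32(188)), array([492.6, 246.8])), ((np.int32(337), np.int32(191)), array([506.6, 248.2])), ((np.int32(336), np.int32(164)), array([497.8, 271.8]))]
tool_block 0.84 [493.6 261.8  76.2]
0.68 4213 ((329.027587890625, 166.3157196044922), (85.99531555175781, 57.02975082397461), 87.20729064941406)
[((np.int32(303), np.int32(126)), array([458. , 289.9])), ((np.int32(299), np.int32(136)), array([456.8, 278.7])), ((np.int32(305), np.int32(209)), array([485.9, 201.5])), ((np.int32(357), np.int32(208)), array([542.6, 220.6])), ((np.int32(355), np.int32(127)), array([510.2, 305.2]))]
```

View pics/w1.png

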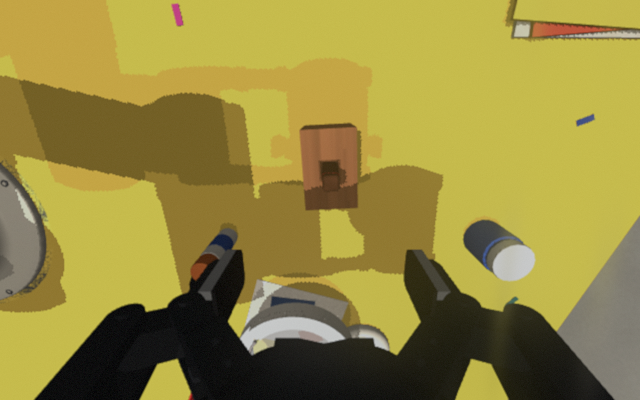

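```bash
python3 - <<'E'
import cv2
i=cv2.imread("pics/w1.png")[150:215,295:365]
cv2.imwrite("pics/w1c.png",cv2.resize(i,None,fx=8,fy=8,interpolation=cv2.INTER_CUBIC)*2)
E
```

```text
(no output)
```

View pics/w1c.png

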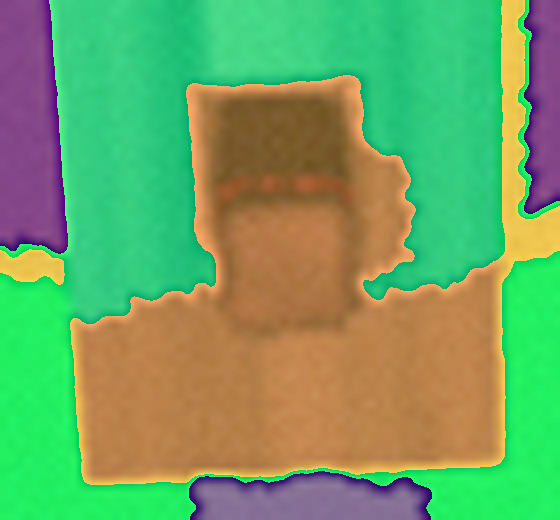

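Emit:
apply_moves:
  rows: "0.0047 0.0111 -0.02 0 0 0;0.0047 0.0111 -0.05 0 0 0;0.0047 0.0111 -0.085 0 0 0;0.0047 0.0111 -0.115 0 0 0;0.0047 0.0111 -0.135 0 0 0;0.0047 0.0111 -0.1453 0 0 0;0.0047 0.0111 -0.1453 0 0 0;0.0047 0.0111 -0.1453 0 0 0"

```text
time: 3.5
eef_pos: [499.5, 254.1, 86.4]
tcp_rot: [0.589, 0.808, 0.0, -0.0]
force: [0.1, 0.1, 0.5]
width: 85.2
grasp_force: 0.0
```

Emit:
apply_moves:
  rows: "0 0 0 0 0 0;0 0 0 0 0 0;0 0 0 0 0 0;0 0 0 0 0 0;0 0 0 0 0 0;0 0 0 0 0 0;0 0 0 0 0 0;0 0 0 0 0 0"
  claw: 0
  force: 80

```text
time: 4.17
eef_pos: [499.4, 253.4, 86.1]
tcp_rot: [0.59, 0.808, -0.0, 0.0]
force: [-1.7, -1.2, 5.5]
width: 14.8
grasp_force: 77.9
```

Emit:
apply_moves:
  rows: "0 0 0.005 0 0 0;0 0 0.02 0 0 0;0 0 0.05 0 0 0;0 0 0.085 0 0 0;0 0 0.115 0 0 0;0 0 0.135 0 0 0;0 0 0.14 0 0 0;0 0 0.14 0 0 0;0 0 0.14 0 0 0"

```text
time: 4.92
eef_pos: [499.1, 253.4, 225.3]
tcp_rot: [0.59, 0.808, -0.0, -0.0]
force: [0.6, -0.2, -0.9]
width: 15.0
grasp_force: 78.0
```

```bash
python3 - <<'E'
from h import *
s=env.state();print(s["eef_pos"],s["force"],s["width"])
tiles=[]
for n,z in(("wrist",6),("scene",8),("top",8)):
    p=imaging.capture(n);s=env.state() if n!="wrist" else s
    h=s["eef_pos"]-[0,0,75];u,v=map(int,proj(p,h,s));print(n,u,v)
    if n=="wrist": r=40
    else: r=30
    v=min(max(v,r),399-r)
    i=p["color"][v-r:v+r,u-r:u+r];tiles.append(cv2.resize(i,(260,260),interpolation=cv2.INTER_CUBIC))
    for d in imaging.search_frame("hook_heel",p)[:1]:print(d["p"],(cam(p,s)@np.append(d["location"],1))[:3])
    if n=="top":
        for o in("magnifier","tray"):
            for d in imaging.cut_out(o,p)[:1]:
                m=d["mask"].astype(np.uint8);c=max(cv2.findContours(m,0,2)[0],key=cv2.contourArea)
                print(o,cv2.minAreaRect(c));b=cv2.boxPoints(cv2.minAreaRect(c))
                if o=="tray": print([ray(p,*x,22)[:2].round(1) for x in b])
        cv2.imwrite("pics/top1.png",p["color"])
cv2.imwrite("pics/hk.png",cv2.convertScaleAbs(np.hstack(tiles),alpha=1.3))
E
```

```text
[499.10917931 253.3517091  225.27219197] [ 0.56829453 -0.20555205 -0.92235709] 14.99110814283853
wrist 323 207
0.77 [494.3339845  256.74970487 257.38179761]
scene 443 241
0.62 [504.24282725 254.29143593 199.85393809]
top 160 238
0.5 [504.46712971 242.60918235 234.44083985]
magnifier ((333.4999694824219, 205.49996948242188), (96.99998474121094, 128.99996948242188), -0.0)
tray ((463.63397216796875, 243.76803588867188), (102.6154556274414, 129.14773559570312), 3.4336302280426025)
[array([ 391.6, -156.5]), array([ 626.2, -174.2]), array([ 616.7, -363.8]), array([ 382.7, -339.6])]
```

View pics/hk.png

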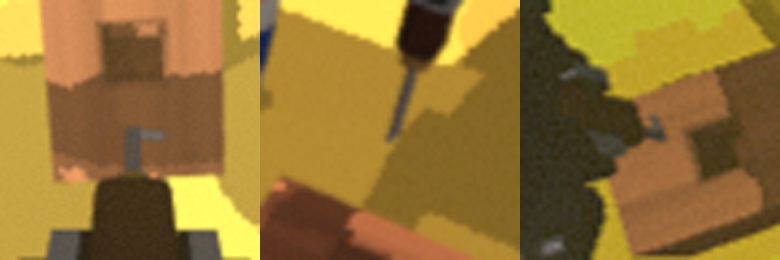

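The wrist tile shows the toe pointing right, i.e. along tool +y (yaw ≈ 17.7°), heel where predicted. Now the magnifier's centre and heading from the top picture.

```bash
python3 - <<'E'
from h import *
p=imaging.capture("top");g=p["color"]
for z,(u,v) in((87,(333.5,221)),(8,(344.5,164))): print(z,ray(p,u,v,z))
m=(cv2.inRange(g,(120,120,120),(255,255,255)))
# rim points: white, radial outer boundary sampled
c0=np.array([333.5,221]);P=[]
gray=cv2.cvtColor(g,cv2.COLOR_BGR2HSV)[:,:,1].astype(float)
for a in np.radians(np.r_[-40:60:4,120:230:4]):
    rs=np.arange(40,56,.5);pr=[gray[int(round(c0[1]-r*np.sin(a))),int(round(c0[0]+r*np.cos(a)))] for r in rs]
    k=np.argmax(np.diff(pr)); 
    r=rs[k];P.append(ray(p,c0[0]+r*np.cos(a),c0[1]-r*np.sin(a),85)[:2])
P=np.array(P)
from scipy.optimize import least_squares
f=least_squares(lambda x:np.hypot(*(P-x[:2]).T)-83,[550,-20],loss="soft_l1");print("centre",f.x,np.abs(f.fun).mean())
print(cv2.fitEllipse(P.astype(np.float32)))
p=imaging.capture("scene")
for n in("notch","tang","plain_end","ring_far"):
  for d in imaging.search_frame(n,p)[:1]:print(n,d["p"],(cam(p)@np.append(d["location"],1))[:3])
E
```

```text
87 [535.1588208  -19.28799705  87.        ]
8 [650.74356741 -41.67889048   8.        ]
centre [535.42119782 -18.32751961] 0.5360274998874854
((535.49609375, -18.303436279296875), (165.54690551757812, 166.06005859375), 26.169981002807617)
notch 0.72 [573.60879736  -4.2349045   82.97223083]
tang 0.68 [505.41007775 251.41128784 203.10236437]
```

Emit:
apply_moves:
  rows: "-0.004 -0.025 0 0 0 -5;-0.01 -0.06 0 0 0 -10;-0.016 -0.095 0 0 0 -15;-0.022 -0.13 -0.005 0 0 -20;-0.028 -0.165 -0.012 0 0 -25;-0.034 -0.2 -0.02 0 0 -29.2;-0.04 -0.23 -0.03 0 0 -29.2;-0.0445 -0.25 -0.038 0 0 -29.2;-0.0445 -0.2555 -0.041 0 0 -29.2;-0.0445 -0.2555 -0.041 0 0 -29.2"

```text
time: 6.45
eef_pos: [454.7, -3.2, 184.6]
tcp_rot: [0.775, 0.632, -0.0, -0.0]
force: [0.0, 1.2, -1.3]
width: 15.0
grasp_force: 77.9
```

```bash
python3 - <<'E'
from h import *
imaging.capture("wrist");imaging.capture("wrist")
s=env.state();p=imaging.capture("wrist");g=p["color"];cv2.imwrite("pics/w2.png",g);print(s["eef_pos"],s["joint_vel"].round(3),s["force"])
import pickle;pickle.dump((s,p),open("w2.pkl","wb"))
y=R.from_quat(s["tcp_rot"]).as_matrix();print(y.round(4))
for n in("notch","tang","plain_end","hook_heel","ring_far"):
  for d in imaging.search_frame(n,p)[:1]:print(n,d["p"],(cam(p,s)@np.append(d["location"],1))[:3])
C=np.array([535.4,-18.3]);u=np.array([.98,-.199]);w=np.array([.199,.98])
for nm,r,t,z in(("tangmid",64,0,82.4),("bead",64,8.5,82.4),("nL",83,20,87),("nR",83,-20,87),("heel",0,0,0)):
    X=np.r_[C-r*u+t*w,z] if nm!="heel" else s["eef_pos"]-[0,0,76]
    print(nm,X.round(1),np.round(proj(p,X,s),1))
i=g[130:280,240:440];cv2.imwrite("pics/w2c.png",cv2.resize(i,None,fx=4,fy=4,interpolation=cv2.INTER_CUBIC))
E
```

```text
[455.35349621  -1.66314839 185.23830476] [ 0.02  -0.005 -0.004  0.002  0.002  0.001] [ 0.38316248  0.077123   -0.62685728]
[[ 1.996e-01  9.799e-01  4.000e-04]
 [ 9.799e-01 -1.996e-01  2.000e-04]
 [ 3.000e-04  3.000e-04 -1.000e+00]]
notch 0.71 [541.16824559  -3.14533855  91.96310347]
tang 0.6 [470.09383694 -14.88278444  85.99059989]
hook_heel 0.94 [453.8150601    4.01558817 216.69722917]
ring_far 0.58 [561.31131755 -43.01388709  86.50274737]
tangmid [472.7  -5.6  82.4] [343.1 197.1]
bead [474.4   2.8  82.4] [343.3 188.4]
nL [458.   17.8  87. ] [322.7 177.5]
nR [450.1 -21.4  87. ] [322.8 218.9]
heel [455.4  -1.7 109.2] [324.1 206.7]
```

View pics/w2c.png

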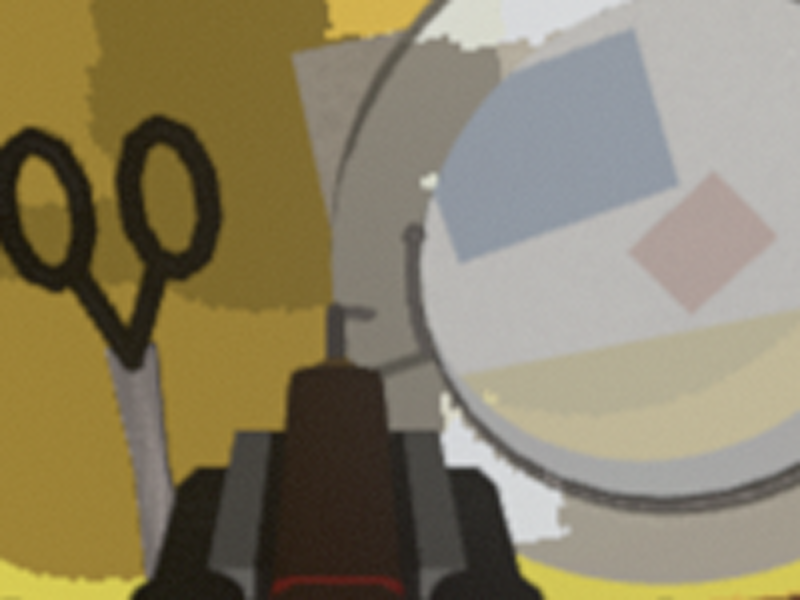

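The crop shows the bead at (413,235) → full (343.3,188.8) and the heel at (324.3,207.5), both within a pixel of my model. Lowering in the notch.

Emit:
apply_moves:
  rows: "0.003 -0.0006 -0.005 0 0 0;0.003 -0.0006 -0.012 0 0 0;0.003 -0.0006 -0.019 0 0 0;0.003 -0.0006 -0.024 0 0 0;0.003 -0.0006 -0.027 0 0 0;0.003 -0.0006 -0.028 0 0 0;0.003 -0.0006 -0.028 0 0 0;0.003 -0.0006 -0.028 0 0 0;0.003 -0.0006 -0.028 0 0 0"

```text
time: 7.6
eef_pos: [458.1, -2.7, 157.2]
tcp_rot: [0.774, 0.633, 0.0, 0.0]
force: [0.3, -1.1, -0.8]
width: 14.9
grasp_force: 77.9
```

Emit:
apply_moves:
  rows: "0 0 -0.0005 0 0 0;0 0 -0.001 0 0 0;0 0 -0.001 0 0 0;0 0 -0.001 0 0 0"

```text
time: 7.93
eef_pos: [458.0, -2.6, 156.0]
tcp_rot: [0.774, 0.633, 0.0, 0.0]
force: [-0.9, -0.0, -0.7]
width: 14.7
grasp_force: 77.9
```

Emit:
apply_moves:
  rows: "0 0 -0.0004 0 0 0;0 0 -0.0006 0 0 0;0 0 -0.0006 0 0 0;0 0 -0.0006 0 0 0"

```text
time: 8.27
eef_pos: [458.0, -2.6, 155.4]
tcp_rot: [0.774, 0.633, -0.0, -0.0]
force: [-0.1, 0.1, -1.1]
width: 15.2
grasp_force: 77.9
```

Emit:
apply_moves:
  rows: "0 0 -0.0002 0 0 0;0 0 -0.0004 0 0 0;0 0 -0.0004 0 0 0;0 0 -0.0004 0 0 0"

```text
time: 8.6
eef_pos: [458.0, -2.6, 155.0]
tcp_rot: [0.774, 0.633, 0.0, 0.0]
force: [0.6, -0.5, -0.3]
width: 14.8
grasp_force: 78.0
```

Emit:
apply_moves:
  rows: "0 0 -0.0002 0 0 0;0 0 -0.0003 0 0 0;0 0 -0.0003 0 0 0;0 0 -0.0003 0 0 0"

```text
time: 8.93
eef_pos: [458.1, -2.6, 154.8]
tcp_rot: [0.774, 0.633, 0.0, 0.0]
force: [-0.7, -0.0, 2.5]
width: 15.1
grasp_force: 78.2
```

Emit:
apply_moves:
  rows: "0 0 -0.0002 0 0 0;0 0 -0.0003 0 0 0;0 0 -0.0003 0 0 0;0 0 -0.0003 0 0 0"

```text
time: 9.27
eef_pos: [458.1, -2.6, 154.5]
tcp_rot: [0.774, 0.633, 0.0, 0.0]
force: [-0.7, 0.6, 6.7]
width: 15.2
grasp_force: 78.9
```

Emit:
apply_moves:
  rows: "0 0 0.0004 0 0 0;0.002 -0.0004 0.0004 0 0 0;0.004 -0.0008 0.0004 0 0 0;0.004 -0.0008 0.0004 0 0 0"

```text
time: 9.6
eef_pos: [462.4, -3.5, 154.8]
tcp_rot: [0.774, 0.633, 0.0, 0.0]
force: [0.6, -0.4, 1.9]
width: 14.9
grasp_force: 78.4
```

Emit:
apply_moves:
  rows: "0.001 -0.0002 0 0 0 0;0.002 -0.0004 0 0 0 0;0.002 -0.0004 0 0 0 0;0.002 -0.0004 0 0 0 0"

```text
time: 9.93
eef_pos: [464.2, -3.9, 154.8]
tcp_rot: [0.774, 0.633, 0.0, 0.0]
force: [0.1, -0.2, 2.0]
width: 15.1
grasp_force: 78.4
```

Emit:
apply_moves:
  rows: "0.001 -0.0002 0 0 0 0;0.0015 -0.0003 0 0 0 0;0.0015 -0.0003 0 0 0 0"

```text
time: 10.18
eef_pos: [465.2, -4.1, 154.7]
tcp_rot: [0.774, 0.633, -0.0, -0.0]
force: [-3.9, 1.4, 3.7]
width: 15.0
grasp_force: 78.5
```

Emit:
apply_moves:
  rows: "0.0008 -0.0002 0 0 0 0;0.0015 -0.0003 0 0 0 0;0.0015 -0.0003 0 0 0 0"

```text
time: 10.43
eef_pos: [466.7, -4.3, 154.7]
tcp_rot: [0.774, 0.633, -0.0, -0.0]
force: [-2.9, 1.1, 3.8]
width: 14.9
grasp_force: 78.7
```

Emit:
apply_moves:
  rows: "0.0006 -0.0001 0 0 0 0;0.0012 -0.0002 0 0 0 0;0.0012 -0.0002 0 0 0 0"

```text
time: 10.68
eef_pos: [468.7, -4.7, 154.8]
tcp_rot: [0.774, 0.633, 0.0, 0.0]
force: [-0.1, -1.1, 0.1]
width: 15.2
grasp_force: 78.3
```

Emit:
apply_moves:
  rows: "0.0005 -0.0001 0 0 0 0;0.001 -0.0002 0 0 0 0;0.001 -0.0002 0 0 0 0"

```text
time: 10.93
eef_pos: [469.5, -4.9, 154.8]
tcp_rot: [0.774, 0.633, 0.0, 0.0]
force: [-1.2, 0.0, 1.1]
width: 14.8
grasp_force: 78.3
```

Emit:
apply_moves:
  rows: "0 0 0.0005 0 0 0;0 0 0.001 0 0 0;0 0 0.0015 0 0 0;0 0 0.002 0 0 0;0 0 0.002 0 0 0"

```text
time: 11.35
eef_pos: [469.3, -4.8, 156.8]
tcp_rot: [0.774, 0.633, 0.0, 0.0]
force: [1.4, 0.3, -3.6]
width: 15.1
grasp_force: 77.9
```

Emit:
apply_moves:
  rows: "0 0 0.0007 0 0 0;0 0 0.0014 0 0 0;0 0 0.002 0 0 0;0 0 0.002 0 0 0"

```text
time: 11.68
eef_pos: [469.4, -4.8, 158.9]
tcp_rot: [0.774, 0.633, 0.0, 0.0]
force: [3.0, 1.1, -6.0]
width: 15.0
grasp_force: 78.2
```

Emit:
apply_moves:
  rows: "0.0002 0 0.001 0 0 0;0.0004 0 0.002 0 0 0;0.0006 -0.0001 0.003 0 0 0;0.0008 -0.0001 0.004 0 0 0;0.0008 -0.0001 0.004 0 0 0"

```text
time: 12.1
eef_pos: [470.0, -5.0, 163.0]
tcp_rot: [0.774, 0.633, 0.0, 0.0]
force: [0.2, -0.1, -3.9]
width: 15.0
grasp_force: 78.6
```

Emit:
apply_moves:
  rows: "0.0002 0 0.001 0 0 0;0.0004 0 0.002 0 0 0;0.0006 -0.0001 0.003 0 0 0;0.0008 -0.0001 0.004 0 0 0;0.0008 -0.0001 0.004 0 0 0"

```text
time: 12.52
eef_pos: [470.7, -5.0, 166.9]
tcp_rot: [0.774, 0.633, -0.0, -0.0]
force: [-0.5, 0.3, -3.3]
width: 15.2
grasp_force: 78.6
```

Emit:
apply_moves:
  rows: "0.0002 0 0.001 0 0 0;0.0004 -0.0001 0.002 0 0 0;0.0006 -0.0001 0.003 0 0 0;0.0008 -0.0002 0.004 0 0 0;0.001 -0.0002 0.005 0 0 0;0.0012 -0.0002 0.006 0 0 0;0.0012 -0.0002 0.006 0 0 0"

```text
time: 13.1
eef_pos: [472.0, -5.2, 172.9]
tcp_rot: [0.774, 0.633, 0.0, -0.0]
force: [-1.3, 0.8, -5.2]
width: 15.2
grasp_force: 78.4
```

```bash
python3 - <<'E'
from h import *
s=env.state();p=imaging.capture("wrist");q=imaging.capture("scene");print(s["force"])
for n in("tang",):
  for pp in(p,q):
    for d in imaging.search_frame(n,pp)[:1]:print(n,d["p"],(cam(pp,s)@np.append(d["location"],1))[:3])
u,v=map(int,proj(q,s["eef_pos"]-[0,0,76]))
a=cv2.resize(p["color"][140:260,260:420],(480,360),interpolation=2);b=cv2.resize(q["color"][v-60:v+60,u-53:u+53],(318,360),interpolation=2)
cv2.imwrite("pics/l1.png",np.hstack([a,b]))
E
```

```text
[-1.30375374  0.80059137 -5.15047796]
tang 0.66 [471.70206231   1.28437106 103.02828939]
```

View pics/l1.png

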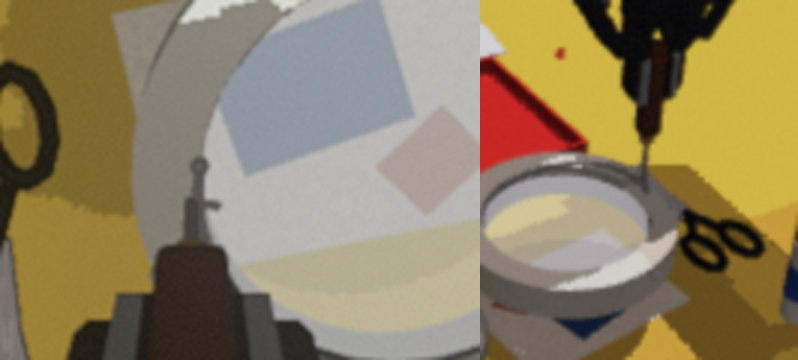

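The left tile shows the wire seated in the hook's crook with the bead beyond it (200,165). Continuing the lift.

Emit:
apply_moves:
  rows: "0.0002 0 0.001 0 0 0;0.0004 -0.0001 0.002 0 0 0;0.0006 -0.0001 0.003 0 0 0;0.0008 -0.0002 0.004 0 0 0;0.001 -0.0002 0.005 0 0 0;0.0012 -0.0002 0.006 0 0 0;0.0014 -0.0003 0.007 0 0 0;0.0016 -0.0003 0.008 0 0 0"

```text
time: 13.97
eef_pos: [473.5, -5.5, 180.9]
tcp_rot: [0.774, 0.633, -0.0, -0.0]
force: [-2.7, 0.7, -4.4]
width: 15.1
grasp_force: 78.4
```

Emit:
apply_moves:
  rows: "0.0002 0 0.001 0 0 0;0.0004 -0.0001 0.002 0 0 0;0.0006 -0.0001 0.003 0 0 0;0.0008 -0.0002 0.004 0 0 0;0.001 -0.0002 0.005 0 0 0;0.0012 -0.0002 0.006 0 0 0;0.0014 -0.0003 0.007 0 0 0;0.0016 -0.0003 0.008 0 0 0"

```text
time: 14.63
eef_pos: [475.2, -5.9, 188.9]
tcp_rot: [0.774, 0.633, 0.0, 0.0]
force: [-1.9, -0.4, -5.1]
width: 14.8
grasp_force: 78.5
```

Emit:
apply_moves:
  rows: "0.0002 0 0.001 0 0 0;0.0004 -0.0001 0.002 0 0 0;0.0006 -0.0001 0.003 0 0 0;0.0008 -0.0002 0.004 0 0 0;0.001 -0.0002 0.005 0 0 0;0.0012 -0.0002 0.006 0 0 0;0.0014 -0.0003 0.007 0 0 0;0.0016 -0.0003 0.008 0 0 0"

```text
time: 15.3
eef_pos: [477.0, -6.1, 197.0]
tcp_rot: [0.774, 0.633, 0.0, 0.0]
force: [-0.9, 0.3, -0.2]
width: 15.0
grasp_force: 79.2
```

```bash
python3 - <<'E'
from h import *
s=env.state();p=imaging.capture("wrist");q=imaging.capture("scene");print(s["force"],env.state()["force"])
for n in("tang","hook_heel","plain_end","ring_far"):
  for pp in(p,q):
    for d in imaging.search_frame(n,pp)[:1]:print(n,d["p"],(cam(pp,s)@np.append(d["location"],1))[:3])
u,v=map(int,proj(q,s["eef_pos"]-[0,0,76]))
a=cv2.resize(p["color"][140:260,260:420],(480,360),interpolation=2);b=cv2.resize(q["color"][v-60:v+60,u-53:u+53],(318,360),interpolation=2)
cv2.imwrite("pics/l2.png",np.hstack([a,b]))
E
```

```text
[-0.93761373  0.27761662 -0.169622  ] [-0.67433123  0.48019579  0.11614402]
tang 0.66 [552.4505252    0.76866126  97.74563683]
tang 0.19 [525.35085286 -25.70610734 103.2001383 ]
hook_heel 0.75 [476.74987422  -1.41249999 231.55603992]
hook_heel 0.51 [477.07023138   1.88080656 190.40543499]
plain_end 0.5 [514.76978542  40.86265809 115.71236353]
ring_far 0.88 [549.93950706  -1.01031259 103.10661062]
ring_far 0.76 [528.17984607 -24.18623547 105.18427209]
```

View pics/l2.png

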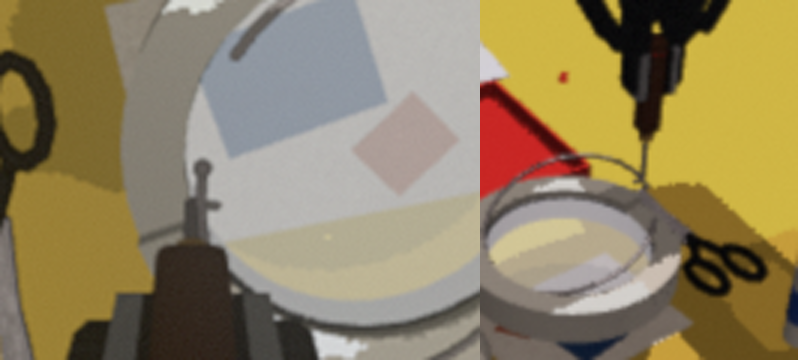

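The ring is up on the hook, tilted with its far side still low over the lens (right tile). Continuing up and inward.

Emit:
apply_moves:
  rows: "0.0005 -0.0001 0.0015 0 0 0;0.0012 -0.0002 0.003 0 0 0;0.0018 -0.0004 0.005 0 0 0;0.0025 -0.0005 0.007 0 0 0;0.0032 -0.0006 0.009 0 0 0;0.004 -0.0008 0.011 0 0 0;0.0048 -0.001 0.013 0 0 0;0.0056 -0.0011 0.015 0 0 0;0.0064 -0.0013 0.017 0 0 0;0.0072 -0.0014 0.019 0 0 0"

```text
time: 16.63
eef_pos: [484.1, -7.6, 216.0]
tcp_rot: [0.774, 0.633, 0.0, 0.0]
force: [-0.1, -0.3, -1.0]
width: 14.9
grasp_force: 79.1
```

Emit:
apply_moves:
  rows: "0.0008 -0.0002 0.002 0 0 0;0.0016 -0.0003 0.004 0 0 0;0.0024 -0.0005 0.006 0 0 0;0.0032 -0.0006 0.008 0 0 0;0.004 -0.0008 0.01 0 0 0;0.0048 -0.001 0.012 0 0 0;0.0056 -0.0011 0.014 0 0 0;0.0064 -0.0013 0.016 0 0 0;0.0072 -0.0014 0.018 0 0 0;0.008 -0.0016 0.02 0 0 0"

```text
time: 17.47
eef_pos: [492.1, -9.2, 236.0]
tcp_rot: [0.774, 0.633, -0.0, -0.0]
force: [0.5, 0.2, -1.3]
width: 15.3
grasp_force: 79.1
```

```bash
python3 - <<'E'
from h import *
s=env.state();p=imaging.capture("wrist");q=imaging.capture("scene");print(s["force"],env.state()["force"],s["eef_pos"])
for n in("tang","plain_end","ring_far","ring_centre"):
  for pp in(p,q):
    for d in imaging.search_frame(n,pp)[:1]:print(n,round(d["p"],2),(cam(pp,s)@np.append(d["location"],1))[:3].round())
u,v=map(int,proj(q,s["eef_pos"]-[0,0,76]))
a=cv2.resize(p["color"][120:270,240:440],(480,360),interpolation=2);b=cv2.resize(q["color"][v-60:v+60,u-60:u+46],(318,360),interpolation=2)
cv2.imwrite("pics/l3.png",np.hstack([a,b]))
E
```

```text
[ 0.50541041  0.17837306 -1.3259547 ] [-0.07232311 -1.19014773 -1.25166226] [492.05517145  -9.15695363 235.95525588]
tang 0.56 [493.   0. 167.]
tang 0.43 [500. -27. 168.]
plain_end 0.56 [521.  39. 145.]
ring_far 0.88 [551.  -3. 120.]
ring_far 0.62 [541. -24. 120.]
ring_centre 0.77 [552.  -3. 114.]
ring_centre 0.71 [540. -27. 120.]
```

View pics/l3.png

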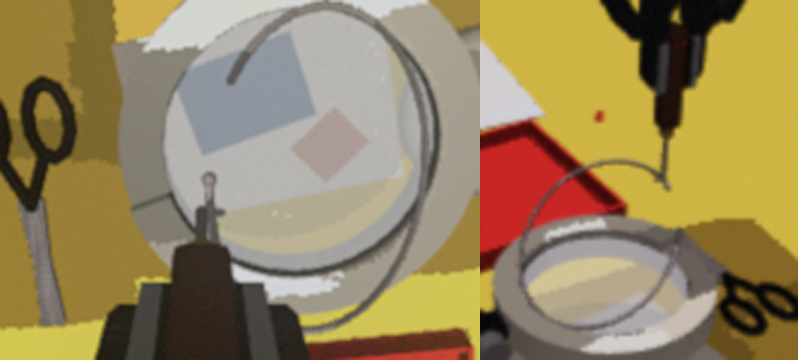

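Ring well hooked, leaning on the far rim; raising until it hangs free.

Emit:
apply_moves:
  rows: "0.003 -0.0006 0.005 0 0 0;0.007 -0.0014 0.011 0 0 0;0.012 -0.0024 0.018 0 0 0;0.017 -0.0034 0.025 0 0 0;0.022 -0.0044 0.032 0 0 0;0.027 -0.0054 0.039 0 0 0;0.032 -0.0064 0.046 0 0 0;0.036 -0.0072 0.052 0 0 0;0.039 -0.0078 0.057 0 0 0;0.041 -0.0082 0.06 0 0 0"

```text
time: 18.8
eef_pos: [533.5, -17.5, 296.4]
tcp_rot: [0.774, 0.633, 0.0, 0.0]
force: [-0.8, -0.4, -1.3]
width: 15.0
grasp_force: 79.1
```

Emit:
apply_moves:
  rows: "0.001 -0.0002 0.003 0 0 0;0.002 -0.0004 0.007 0 0 0;0.003 -0.0006 0.012 0 0 0;0.004 -0.0008 0.017 0 0 0;0.004 -0.0008 0.022 0 0 0;0.004 -0.0008 0.027 0 0 0;0.004 -0.0008 0.031 0 0 0;0.004 -0.0008 0.033 0 0 0;0.004 -0.0008 0.033 0 0 0;0.004 -0.0008 0.033 0 0 0"

```text
time: 19.63
eef_pos: [536.9, -18.1, 328.7]
tcp_rot: [0.774, 0.633, -0.0, -0.0]
force: [-0.6, -1.1, -0.9]
width: 15.1
grasp_force: 79.1
```

```bash
python3 - <<'E'
from h import *
s=env.state();p=imaging.capture("wrist");q=imaging.capture("scene");print(s["force"],env.state()["force"],s["eef_pos"],s["q"].round(2))
for n in("tang","plain_end","ring_far","ring_centre"):
  for pp in(p,q):
    for d in imaging.search_frame(n,pp)[:1]:print(n,round(d["p"],2),(cam(pp,s)@np.append(d["location"],1))[:3].round())
E
```

```text
[-0.62647336 -1.08829762 -0.92126971] [ 0.46002438 -0.10684901 -1.28742165] [536.93148197 -18.12146502 328.7407873 ] [-0.14  0.28  1.41 -0.    1.44  0.06]
tang 0.4 [540. -11. 259.]
plain_end 0.38 [563.  24. 229.]
ring_far 0.58 [554. -11. 170.]
ring_far 0.48 [551. -20. 189.]
ring_centre 0.96 [552. -13. 168.]
ring_centre 0.61 [555. -22. 189.]
```

Emit:
apply_moves:
  rows: "-0.0005 -0.001 0 0 0 0.5;-0.0015 -0.004 0 0 0 1;-0.0035 -0.009 0 0 0 2;-0.0065 -0.016 0 0 0 3;-0.0105 -0.026 0 0 0 4;-0.015 -0.037 0 0 0 5;-0.0195 -0.048 0 0 0 6;-0.024 -0.059 0 0 0 6.5;-0.0285 -0.07 0 0 0 6.5;-0.033 -0.081 0 0 0 6.5"

```text
time: 20.97
eef_pos: [503.6, -100.0, 328.8]
tcp_rot: [0.737, 0.676, -0.0, 0.0]
force: [-0.2, -0.3, -1.2]
width: 14.9
grasp_force: 79.1
```

Emit:
apply_moves:
  rows: "-0.0045 -0.011 0 0 0 0;-0.009 -0.022 0 0 0 0;-0.0135 -0.033 0 0 0 0;-0.018 -0.044 0 0 0 0;-0.0225 -0.055 0 0 0 0;-0.027 -0.066 0 0 0 0;-0.0315 -0.077 0 0 0 0;-0.036 -0.088 0 0 0 0;-0.0405 -0.099 0 0 0 0;-0.0445 -0.109 0 0 0 0"

```text
time: 21.8
eef_pos: [459.0, -209.3, 328.8]
tcp_rot: [0.737, 0.676, -0.0, -0.0]
force: [0.1, -0.2, -1.0]
width: 14.7
grasp_force: 79.1
```

Emit:
apply_moves:
  rows: "-0.004 -0.01 0 0 0 0;-0.0075 -0.0185 0 0 0 0;-0.0105 -0.0265 0 0 0 0;-0.013 -0.033 0 0 0 0;-0.015 -0.038 0 0 0 0;-0.0165 -0.042 0 0 0 0;-0.0175 -0.044 0 0 0 0;-0.018 -0.045 0 0 0 0;-0.018 -0.045 0 0 0 0;-0.018 -0.045 0 0 0 0"

```text
time: 22.63
eef_pos: [441.5, -252.9, 328.8]
tcp_rot: [0.737, 0.676, 0.0, -0.0]
force: [-0.6, -0.1, -1.9]
width: 15.0
grasp_force: 79.1
```

```bash
python3 - <<'E'
from h import *
s=env.state();p=imaging.capture("wrist");q=imaging.capture("scene");t=imaging.capture("top");print(s["force"],env.state()["force"],s["eef_pos"])
for n in("tang","plain_end","ring_far","ring_centre","tray"):
  for pp in(p,q,t):
    for d in imaging.search_frame(n,pp)[:1]:print(n,round(d["p"],2),(cam(pp,s)@np.append(d["location"],1))[:3].round())
E
```

```text
[-0.58733106 -0.09256969 -1.86831706] [-0.32902065 -0.43242329 -1.05043502] [ 441.54885023 -252.93089756  328.78239095]
tang 0.65 [ 440. -246.  262.]
tang 0.46 [ 444. -249.  258.]
plain_end 0.56 [542. -77.  83.]
plain_end 0.24 [381. -19.   4.]
ring_far 0.88 [ 448. -241.  230.]
ring_far 0.73 [ 455. -246.  145.]
ring_centre 0.53 [ 448. -237.  226.]
ring_centre 0.59 [ 453. -246.  149.]
tray 0.75 [ 509. -254.    8.]
tray 0.76 [ 514. -266.    3.]
tray 0.67 [ 503. -266.   10.]
```

Emit:
apply_moves:
  rows: "0 0 -0.004 0 0 0;0 0 -0.011 0 0 0;0 0 -0.02 0 0 0;0 0 -0.032 0 0 0;0 0 -0.045 0 0 0;0 0 -0.058 0 0 0;0 0 -0.071 0 0 0;0 0 -0.084 0 0 0;0 0 -0.096 0 0 0;0 0 -0.105 0 0 0"

```text
time: 24.37
eef_pos: [440.9, -252.7, 222.0]
tcp_rot: [0.737, 0.676, -0.0, -0.001]
force: [0.3, 0.3, -1.2]
width: 14.9
grasp_force: 79.1
```

Emit:
apply_moves:
  rows: "0 0 -0.005 0 0 0;0 0 -0.008 0 0 0;0 0 -0.01 0 0 0;0 0 -0.01 0 0 0;0 0 -0.01 0 0 0;0 0 -0.01 0 0 0"

```text
time: 24.87
eef_pos: [441.7, -253.3, 214.2]
tcp_rot: [0.737, 0.676, 0.0, 0.0]
force: [-0.0, -0.6, -2.0]
width: 15.1
grasp_force: 79.1
```

```bash
python3 - <<'E'
from h import *
s=env.state();w=imaging.capture("wrist");q=imaging.capture("scene");print(s["force"],env.state()["force"],s["eef_pos"])
for n in("tang","plain_end","ring_far"):
  for pp in(w,q):
    for d in imaging.search_frame(n,pp)[:1]:print(n,round(d["p"],2),(cam(pp,s)@np.append(d["location"],1))[:3].round())
h=s["eef_pos"]-[0,0,76]
for pp in (w,q): print("heel",proj(pp,h,s),"below",proj(pp,h*[1,1,0]+[0,0,4],s))
u,v=map(int,proj(q,h-[0,0,60]))
a=cv2.resize(w["color"],None,fx=.75,fy=.75,interpolation=cv2.INTER_AREA)
a=cv2.resize(w["color"][100:260,220:420],(450,360));b=cv2.resize(q["color"][v-50:v+50,u-49:u+48],(349,360),interpolation=2)
print(u,v);cv2.imwrite("pics/t1.png",np.hstack([a,b]))
E
```

```text
[-0.00716271 -0.58227212 -2.00065165] [-0.44928948  0.78425702 -1.09480496] [ 441.70624351 -253.27109629  214.22205803]
tang 0.59 [ 444. -244.  147.]
tang 0.75 [384.  -1.   7.]
plain_end 0.49 [ 453. -203.  118.]
ring_far 0.84 [ 444. -241.   86.]
ring_far 0.47 [ 437. -245.  207.]
heel (np.float64(324.0194369297754), np.float64(206.62947555673077)) below (np.float64(323.8312749253348), np.float64(171.02283367293936))
heel (np.float64(303.60512686960584), np.float64(125.89278752896561)) below (np.float64(304.0533034828357), np.float64(168.40027370374943))
303 145
```

View pics/t1.png

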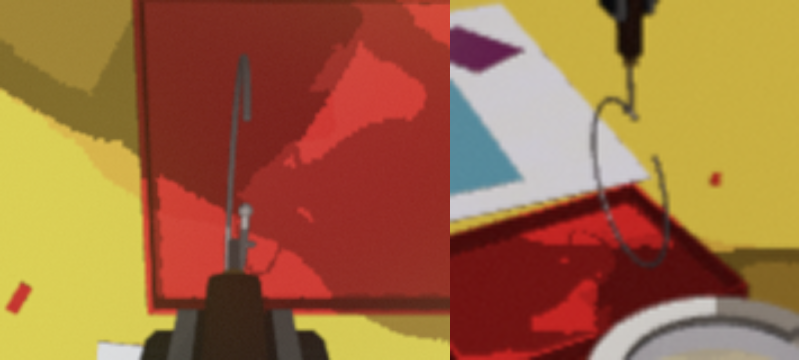

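The ring hangs nearly vertical, plane across the toe, foot about under the hook and a touch to +y. Landing the foot while moving on along the toe.

Emit:
apply_moves:
  rows: "0 -0.002 -0.003 0 0 0;0 -0.004 -0.006 0 0 0;0.002 -0.006 -0.008 0 0 0;0.005 -0.0064 -0.01 0 0 0;0.008 -0.0066 -0.0115 0 0 0;0.011 -0.0068 -0.013 0 0 0;0.014 -0.0071 -0.0145 0 0 0;0.017 -0.0074 -0.016 0 0 0;0.02 -0.0076 -0.0175 0 0 0;0.023 -0.0078 -0.019 0 0 0"

```text
time: 26.1
eef_pos: [464.9, -260.9, 194.6]
tcp_rot: [0.737, 0.676, 0.0, 0.0]
force: [0.0, -0.8, -1.1]
width: 14.6
grasp_force: 79.1
```

```bash
cat > look.py <<'E'
from h import *
s=env.state();w=imaging.capture("wrist");q=imaging.capture("scene");print(s["force"].round(1),s["eef_pos"].round(1))
for n in("tang","plain_end","ring_far","ring_centre"):
  for pp in(w,q):
    for d in imaging.search_frame(n,pp)[:1]:print(n,round(d["p"],2),(cam(pp,s)@np.append(d["location"],1))[:3].round())
for nm,pp in(("w",w),("s",q)):
  for d in imaging.cut_out("ring_far",pp)[:1]:
    m=d["mask"];ys,xs=np.nonzero(m)
    print(nm,round(d["p"],2),m.sum(),"u",xs.min(),xs.max(),"v",ys.min(),ys.max(),"floor extents",[ray(pp,u,v,6,s)[:2].round() for u,v in((xs.min(),ys[xs.argmin()]),(xs.max(),ys[xs.argmax()]),(xs[ys.argmin()],ys.min()),(xs[ys.argmax()],ys.max()))])
E
python3 look.py
```

```text
[ 0.  -0.8 -1.1] [ 464.9 -260.9  194.6]
tang 0.44 [ 566. -290.   10.]
plain_end 0.53 [385.  -5.   5.]
ring_far 0.89 [ 505. -267.   11.]
ring_centre 0.95 [ 508. -265.    6.]
w 0.79 294 u 307 416 v 125 227 floor extents [array([ 444., -258.]), array([ 577., -264.]), array([ 524., -207.]), array([ 498., -333.])]
```

```bash
python3 - <<'E'
from h import *
s=env.state();w=imaging.capture("wrist");t=imaging.capture("top");q=imaging.capture("scene");print(s["time"])
for nm,pp in(("w",w),("t",t),("s",q)):
  for n in("ring_far","tang"):
   for d in imaging.cut_out(n,pp)[:1]:
    ys,xs=np.nonzero(d["mask"]);P=np.array([ray(pp,u,v,5.6,s)[:2] for u,v in zip(xs,ys)],np.float32)
    x=np.c_[2*P,np.ones(len(P))];c=np.linalg.lstsq(x,(P**2).sum(1),rcond=None)[0];r=np.sqrt(c[2]+c[0]**2+c[1]**2)
    e=np.abs(np.hypot(*(P-c[:2]).T)-r)
    print(nm,n,round(d["p"],2),len(P),"circle",c[:2].round(1),r.round(1),"res",np.median(e).round(2),e.max().round(1))
E
```

```text
26.7
w ring_far 0.75 819 circle [ 511.1 -270. ] 64.9 res 0.88 2.8
w tang 0.68 197 circle [ 511.1 -270.2] 64.9 res 0.55 2.0
t ring_far 0.61 110 circle [ 511.1 -271.6] 64.4 res 0.76 1.7
```

The ring lies flat (a 64.7 mm circle fits at floor height, centre (511,-271), no residual tilt). Taking the pick back to the block.

Emit:
apply_moves:
  rows: "0 0 0.015 0 0 0;0 0.005 0.035 0 0 2;0.002 0.02 0.05 0 0 4;0.004 0.045 0.055 0 0 7;0.006 0.075 0.055 0 0 10;0.008 0.105 0.055 0 0 13;0.01 0.135 0.055 0 0 16;0.012 0.165 0.055 0 0 19;0.014 0.195 0.055 0 0 22;0.016 0.225 0.055 0 0 22.7"

```text
time: 27.98
eef_pos: [480.3, -34.5, 249.9]
tcp_rot: [0.588, 0.809, 0.0, 0.0]
force: [0.8, 0.2, -0.6]
width: 15.2
grasp_force: 79.1
```

Emit:
apply_moves:
  rows: "0.002 0.03 0 0 0 0;0.004 0.06 0 0 0 0;0.006 0.09 0 0 0 0;0.008 0.12 0 0 0 0;0.01 0.15 0 0 0 0;0.012 0.18 0 0 0 0;0.014 0.21 0 0 0 0;0.016 0.24 0 0 0 0;0.018 0.265 0 0 0 0;0.0186 0.282 0 0 0 0"

```text
time: 28.82
eef_pos: [499.1, 248.4, 249.7]
tcp_rot: [0.589, 0.808, 0.0, -0.0]
force: [-0.1, -0.5, -0.7]
width: 14.8
grasp_force: 79.1
```

Emit:
apply_moves:
  rows: "0 0.005 0 0 0 0;0 0.0074 0 0 0 0;0 0.0074 0 0 0 0;0 0.0074 0 0 0 0;0 0.0074 0 0 0 0"

```text
time: 29.23
eef_pos: [499.1, 252.5, 249.9]
tcp_rot: [0.59, 0.807, -0.0, 0.0]
force: [-1.0, -0.8, 0.0]
width: 14.8
grasp_force: 79.1
```

Emit:
apply_moves:
  rows: "0.0003 0.0009 -0.015 0 0 0;0.0003 0.0009 -0.035 0 0 0;0.0003 0.0009 -0.055 0 0 0;0.0003 0.0009 -0.075 0 0 0;0.0003 0.0009 -0.09 0 0 0;0.0003 0.0009 -0.098 0 0 0;0.0003 0.0009 -0.106 0 0 0;0.0003 0.0009 -0.11 0 0 0;0.0003 0.0009 -0.11 0 0 0"

```text
time: 29.98
eef_pos: [499.4, 254.1, 139.5]
tcp_rot: [0.59, 0.807, -0.0, -0.0]
force: [0.2, -0.8, -0.6]
width: 15.2
grasp_force: 79.1
```

Emit:
apply_moves:
  rows: "0 0 -0.005 0 0 0;0 0 -0.011 0 0 0;0 0 -0.017 0 0 0;0 0 -0.023 0 0 0;0 0 -0.028 0 0 0;0 0 -0.03 0 0 0;0 0 -0.03 0 0 0"

```text
time: 30.57
eef_pos: [499.1, 254.3, 109.1]
tcp_rot: [0.59, 0.808, -0.0, -0.0]
force: [-1.1, 0.2, -0.9]
width: 15.4
grasp_force: 79.1
```

Emit:
apply_moves:
  rows: "0 0 -0.004 0 0 0;0 0 -0.009 0 0 0;0 0 -0.014 0 0 0;0 0 -0.018 0 0 0;0 0 -0.021 0 0 0;0 0 -0.0225 0 0 0;0 0 -0.0225 0 0 0;0 0 -0.0225 0 0 0"

```text
time: 31.23
eef_pos: [499.4, 254.4, 87.3]
tcp_rot: [0.59, 0.808, -0.0, -0.0]
force: [0.7, -0.4, -1.4]
width: 15.0
grasp_force: 79.1
```

Inserted freely. Releasing 1 mm above the floor and retreating.

Emit:
apply_moves:
  rows: "0 0 -0.0007 0 0 0;0 0 -0.0007 0 0 0;0 0 -0.0007 0 0 0;0 0 -0.0007 0 0 0;0 0 -0.0007 0 0 0;0 0 -0.0007 0 0 0;0 0 -0.0007 0 0 0;0 0 -0.0007 0 0 0"
  claw: 100

```text
time: 31.9
eef_pos: [499.4, 254.4, 86.6]
tcp_rot: [0.59, 0.808, 0.0, 0.0]
force: [0.2, -0.7, -0.3]
width: 85.5
grasp_force: 0.0
```

Emit:
apply_moves:
  rows: "0 0 0.005 0 0 0;0 0 0.02 0 0 0;0 0 0.05 0 0 0;0 0 0.085 0 0 0;0 0 0.12 0 0 0;0 0 0.15 0 0 0;0 0 0.16 0 0 0;0 0 0.16 0 0 0;0 0 0.16 0 0 0;0 0 0.16 0 0 0"

```text
time: 32.73
eef_pos: [498.7, 254.1, 245.4]
tcp_rot: [0.59, 0.808, -0.001, -0.001]
force: [0.2, -0.8, -0.3]
width: 85.7
grasp_force: 0.0
```

```bash
python3 - <<'E'
from h import *
s=env.state();w=imaging.capture("wrist");t=imaging.capture("top");q=imaging.capture("scene");print(s["time"],s["width"],s["eef_pos"],s["force"])
for pp in(w,q):
  for d in imaging.search_frame("pick_grip",pp)[:1]:print(d["p"],(cam(pp,s)@np.append(d["location"],1))[:3].round(1))
for d in imaging.cut_out("pick_grip",w)[:1]:
    ys,xs=np.nonzero(d["mask"]);print(d["p"],xs.min(),xs.max(),ys.min(),ys.max(),"expect top",[np.round(proj(w,[499.5+a,253.5+b,130],s)) for a in(-8,8) for b in(-8,8)])
for n in("ring_far","plain_end"):
  for d in imaging.cut_out(n,t)[:1]:
    ys,xs=np.nonzero(d["mask"]);P=np.array([ray(t,u,v,5.6)[:2] for u,v in zip(xs,ys)])
    c=np.linalg.lstsq(np.c_[2*P,np.ones(len(P))],(P**2).sum(1),rcond=None)[0];print(n,d["p"],c[:2],np.sqrt(c[2]+c[0]**2+c[1]**2))
E
```

```text
32.7333 85.68457649477992 [498.73434698 254.10215318 245.39474163] [ 0.23295467 -0.77568517 -0.28608653]
0.71 [500.  258.2 126.3]
0.59 [505.1 254.3 105.5]
ring_far 0.53 [ 455.26260151 -278.92950317] 10.168005488278567
plain_end 0.37 [506.53364043 275.62027984] 11.113292687990576
```

```bash
python3 -c "
from plant import env
print(env.finish_job())"
```

```text
the job is handed in; nothing more can be done
None
```

The job is handed in at about 33 s, with no verdict returned: the ring lies flat in the red tray and the pick stands released in its block, but the ring came off the hook early and toppled into the tray instead of being laid down under control (my estimate is about 0.9 m/s, not measured, against the 1.3 m/s limit).

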